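Open the dough kneader by its paddle latch and fit the kneading blade

ROBOT

A 6-joint arm with a two-finger parallel gripper is mounted at the origin on the work surface. World frame = base frame: x ahead of the robot, y to its left, z up, the work surface at z = 0. Lengths are in mm, angles in rad, forces in N, time in s.
With the tool pointing down it reaches from about 275 to 825 mm from the base axis. Payload 5.2 kg.
Tool frame: the origin (TCP) lies on the mounting face of the last link; the fingertips stand 186 mm ahead of it and the grasp point (between the pads) lies 167 mm ahead of it; x points along the fingers, y is the direction in which the jaws open and shut, and the axes are right-handed (so a half turn about x gives the same grasp; the last joint's range is limited). The gripper opens to 93 mm and grips with 3 to 60 N. Pads are 15 mm wide; open, the fingers measure 128 mm over their backs; the gripper's body (75 mm by 188 mm) begins 65 mm behind the grasp point.
Start: joints at [1.114, 0.259, 1.535, -0, 1.348, -0.203], TCP at [138.074, 532.393, 404.753] pointing down, gripper open.
Joint ranges: [-3.14, 3.14], [-0.91, 2.08], [0.19, 2.58], [-1.22, 4.36], [0.22, 2.71], [-3.12, 3.12]. Speed limits (rad/s): [2.57, 2.57, 3.14, 3.14, 3.14, 3.14].

INTERFACE

Orientations are given as a rotation vector (axis times angle).
In Python, from rig import robot gives the robot as it stands.
- The arm moves only by the tool servo_tool, never from a script. Its argument "deltas" is a list of rows, each an object with "hand": the closure, from 0 (fully open) to 1 (shut); "translation": the shift along the tool's x, y, z in mm, a list of three; "twist": the turn about the tool's x in degrees. In form: [{"hand": hand, "translation": [x, y, z], "twist": twist}, ...]. A call has 1 to 5 rows; each row is the pose to reach, as a shift and turn from the pose commanded when the call began, along the tool's axes at that moment; what a row does not reach only later rows make up. A row lasts 1/8 s, in which the tool goes at most 62.5 mm and 10.7 degrees, less where a joint would pass 70% of its speed; a pose out of reach is approached as far as the arm can. A call with a gripper value outside its range is refused whole. The fingers move at their own pace and stop on an object; "force" is the grip in N (left out, the last holds). Time passes only in rows, so rows that repeat a pose let the fingers close. It gives the time, the measured TCP pose, the force and the opening at its end, in the units of the state.
- robot.sense(): the state, without advancing time (a new reading comes with each control period).
- robot.capture(name): name is "scene" or "top" or "wrist"; returns the picture (384x512x3 uint8, blue, green, red); there is no depth.
- robot.get_calibration(name): a dict with "fx", "fy", "cx", "cy" (pixels), "eye" and "rotation" of the camera in the world. Camera axes: x right, y down, z forward; pixel columns grow to the right and rows downward; lengths in mm; the calibration is good to about 2 mm. A picture is of the moment at which its call begins: read the wrist's pose just before it. get_calibration takes no time and is no camera call; for the wrist camera it gives the pose at the moment of the call.
- robot.finish_job(): hands the job in, once; it reports no verdict.
The state is a dict: "clock": time; "joint_positions": joint angles; "qd": joint speeds; "effort": joint torques, N m; "position": TCP position; "orientation": TCP orientation; "force": force on the tool from outside, world axes, zero at the start; "wrist_torque": the same for the moment, N m; "gripper_width": opening from 0.0 (shut) to 1.0 (fully open).
Only numpy, scipy, OpenCV 4.12 (cv2) and the standard library are available. Lean on these libraries where they do the work, as an engineer would, in place of code of your own. Each camera call takes 0.05 s, during which the arm holds its last target. There are 200 camera calls.

TASK

Get the dough kneader ready: pull up the recessed paddle handle in its sloping lid to trip the latch while you raise the lid, then swing the lid right back to its stop and leave it standing open. Then take the kneading blade that stands on the table, fit it over the square drive shaft in the kneader's pan and turn it until it goes fully home; set it down, do not let it drop. Leave the jar, the wine bottle and the bowl where they stand.

Things in the scene. Friction and masses are not known exactly. Their poses are not given: they have to be found in the camera images.
- kneader: (mm) Fixed stainless dough kneader, 230 wide. Origin: pan centre, at table height; x towards the lid hinge (away from the robot), z up. Outside x -90 to +170. Pan x -75 to +83, y -88 to +88, floor at z 40. Front wall 98 high, rear housing (x 83 to 170) 195 high, side walls' tops rise between them at 30 deg. Yaw up to 0.25 rad either way.
- lid_hinge (a point): (mm) Middle of the lid's hinge line, on the kneader at x 88, y 0, z 200; fixed. The line runs along the kneader's y. The lid is a flat grey panel, 12 thick, 200 from hinge to front edge, 220 wide. Shut, it slopes 30 deg down from here towards the robot, so the tool must lean about 30 deg to reach into its recess.
- lid_edge (a point): (mm) Middle of the lid's front edge, at its underside, 200 from the hinge line; moves with the lid (z out of the lid, x towards the hinge). Under the panel hangs the recess: 29 deep, 107 to 181 from the hinge line, 138 wide, and in its middle the latch case: 45 deep, 120 to 178 from the hinge line, 50 wide. The raised lid can be pushed back at the edge or at these.
- lid (a joint): Lid angle, rad: 0 shut, grows as it opens; 2.09 upright, 2.36 its stop, leaning back 15 deg. Stiff hinge (0.65 N m friction): it stays where left. About 7 N at the paddle raises it. A bolt holds it shut until the paddle is past about 0.45 rad; keep the paddle pulled until the lid has risen 0.07 rad, then the latch is clear.
- paddle (a joint): Paddle angle relative to the lid, rad: 0 at rest, 0.75 fully pulled (free edge up out of the lid). A spring returns it: about 3 N at the grip point to start, 7 to 9 N further on.
- paddle_grip (a point): (mm) Grip point in the middle of the paddle, 18 from its free edge, 157 from the lid hinge along the lid. Axes at rest: z out of the lid, x towards the lid hinge. The paddle is a black plate 50 wide (y), 64 long, 14 thick, nearly flush. Grip it by its two side edges: beside each the recess is open, 41 long (x) by 41 wide (y), floor 29.5 below this point.
- paddle_axis (a point): (mm) Middle of the line the paddle turns about, parallel to the lid hinge; on the lid, 113 from the hinge line, 2 above the panel's underside. The grip point lies 44 from it towards the lid's front edge and 1.5 farther out of the lid when at rest.
- seat (a point): (mm) Top middle of the collar at the drive shaft's foot, on the kneader at x 0, y 0, z 44; fixed; axes as the kneader's. The upright shaft rises 41 above it: 16 square for 34, then tapering to 9 square. The shaft's angle about the vertical differs each time and is not reported: see it or feel for it. It resists turning with 0.5 N m.
- blade: (mm) Kneading blade, plain aluminium, upright on the table beside the kneader, about 0.16 kg. Origin: centre of underside, z up. Hub 34 square, 50 high; square bore from below 19 wide, 42 deep; above, a stem 20 square up to z 104, to hold. Bore and stem sides along x, y. Wing along +x to 60, 10 thick, 26 high. Home: underside on the collar; any quarter turn fits.
- jar: Glass jar, 72 mm across, 120 mm high, upright on the other side of the kneader from the blade; leave it. Origin: centre of its underside.
- wine: Wine bottle, 74 mm across, 300 mm high, upright, to the left; leave it. Origin: centre of its underside.
- bowl: White bowl, 150 mm across, 60 mm high, to the right; leave it. Origin: centre of its underside.
Things that resemble listed ones, but are neither listed nor needed, are in the scene too. There is more than one size of the blade; the job needs the largest.

How it is judged:
By the outcome, as a careful person would: the job done as asked, in the order asked, and still so for the second after the job is handed in, with the robot touching nothing.
It also fails if it takes over 72 s, if anything falls off the work surface, if the arm or the gripper's body presses on something with over 40 N, if the wrist force passes 120 N, or if a joint passes its speed limit or range.

## Working session

There is one attempt and no reset: what is moved stays moved. The work goes in short steps, Python scripts to look and compute and a tool call to move; the robot and the scene stay as the last step left them, time stands still between calls to the robot, and variables do not carry over. Pictures are saved under pics/ and viewed, about 8 in all and at most 12, crops included, and the job is handed in when it is done.

Besides the shell and the picture viewer there is one more tool, called after ">>>" as name(argument=value, ...) on one line, values as JSON. servo_tool: Moves the arm, as the interface text tells. Its arguments: {"type":"object","properties":{"deltas":{"type":"array","items":{"type":"object","properties":{"hand":{"type":"number"},"translation":{"type":"array","items":{"type":"number"}},"twist":{"type":"number"}}}},"force":{"type":"number"}},"required":["deltas"]}

```bash
ls; mkdir -p pics; python3 - <<'E'
from rig import robot
import cv2,numpy as np
a=robot.capture("scene");b=robot.capture("top")
cv2.imwrite("pics/s0.png",a);cv2.imwrite("pics/t0.png",b)
for n in("scene","top","wrist"):print(n,robot.get_calibration(n))
print(robot.sense())
E
```

```text
pics
scene {'fx': 381.6499285699769, 'fy': 381.6499285699769, 'cx': 255.2634389508277, 'cy': 188.40411625357137, 'eye': array([1300.03569121, -100.43586322, 1092.180845  ]), 'rotation': array([-1.93120458, -1.67428507,  0.59500542])}
top {'fx': 442.8766193865337, 'fy': 442.8766193865337, 'cx': 251.36403204380062, 'cy': 192.8901591706014, 'eye': array([ 388.97957067,   -6.73390507, 1386.2394736 ]), 'rotation': array([-2.133804  ,  2.17188798, -0.15205118])}
wrist {'fx': 289.50805223422424, 'fy': 289.50805223422424, 'cx': 251.4687903365961, 'cy': 186.91210702507678, 'eye': array([ 68.06631041, 550.21971316, 384.57442217]), 'rotation': array([2.31135605, 1.79099557, 0.2343583 ])}
{'clock': 0.1, 'joint_positions': array([ 1.11420552e+00,  2.59232331e-01,  1.53591551e+00, -4.97278600e-06,
        1.34800571e+00, -2.02785788e-01]), 'qd': array([ 6.74703737e-05, -1.08301749e-03, -1.45461370e-03,  4.42157783e-04,
       -3.46325842e-04, -2.44720750e-04]), 'effort': array([ 2.41846174e-03, -4.38213658e+01, -2.84640026e+01,  7.17954850e-02,
        3.63249646e-02, -5.70290149e-05]), 'position': array([137.98772211, 532.22144224, 404.04428247]), 'orientation': array([ 0.19809036,  1.56209886, -0.20041791]), 'force': array([ 0.37399814, -0.54728185, -0.90804361]), 'wrist_torque': array([-0.01421312, -0.01846915, -0.00596538]), 'gripper_width': 0.9996256203727528}
```

View pics/t0.png

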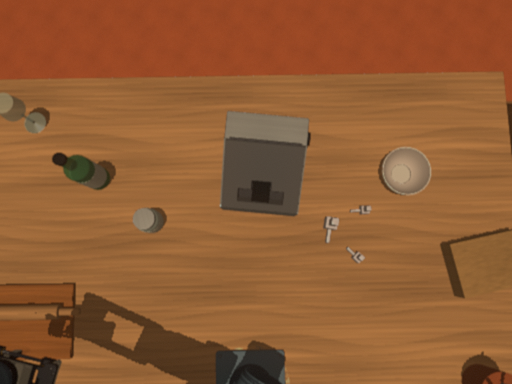

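View pics/s0.png

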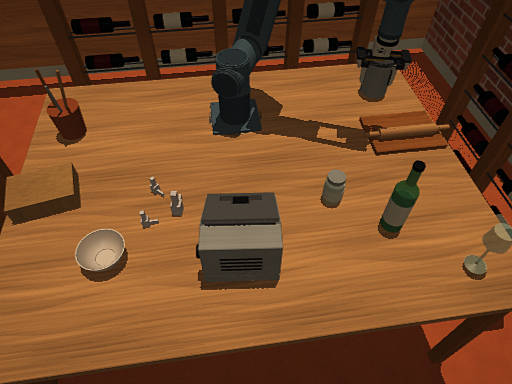

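```bash
cat > h.py <<'E'
from rig import robot
import cv2,numpy as np
from scipy.spatial.transform import Rotation as R
def ray(c,uv,z):
    d=R.from_rotvec(c["rotation"]).apply([(uv[0]-c["cx"])/c["fx"],(uv[1]-c["cy"])/c["fy"],1.])
    e=np.asarray(c["eye"]);return e+d*(z-e[2])/d[2]
def proj(c,p):
    q=R.from_rotvec(c["rotation"]).inv().apply(np.asarray(p)-c["eye"])
    return np.array([c["fx"]*q[0]/q[2]+c["cx"],c["fy"]*q[1]/q[2]+c["cy"]])
def tool():
    s=robot.sense();return np.round(s["position"],1),np.round(R.from_rotvec(s["orientation"]).as_matrix(),3),s
E
python3 - <<'E'
from h import *
c=robot.get_calibration("top");im=cv2.imread("pics/t0.png")
cv2.imwrite("pics/t1.png",cv2.resize(im[95:275,205:405],None,fx=4,fy=3.3333*1.0,interpolation=cv2.INTER_CUBIC)[:600])
for n,uv,z in [("hb_l",(228,112),195),("hb_r",(308,118),195),("lf_l",(222,208),110),("lf_r",(298,214),110),("pad",(261,190),125),("blade",(331,223),80)]: print(n,ray(c,uv,z).round())
print(tool()[1]); w=robot.get_calibration("wrist");print(R.from_rotvec(w["rotation"]).as_matrix().round(3))
E
```

```text
hb_l [781.  47. 195.]
hb_r [ 760. -175.  195.]
lf_l [521.  72. 110.]
lf_r [ 500. -148.  110.]
pad [570. -42. 125.]
blade [ 474. -248.   80.]
[[-0.001  0.251  0.968]
 [-0.001  0.968 -0.251]
 [-1.    -0.002 -0.   ]]
[[ 0.25   0.935  0.251]
 [ 0.968 -0.241 -0.066]
 [-0.002  0.259 -0.966]]
```

View pics/t1.png

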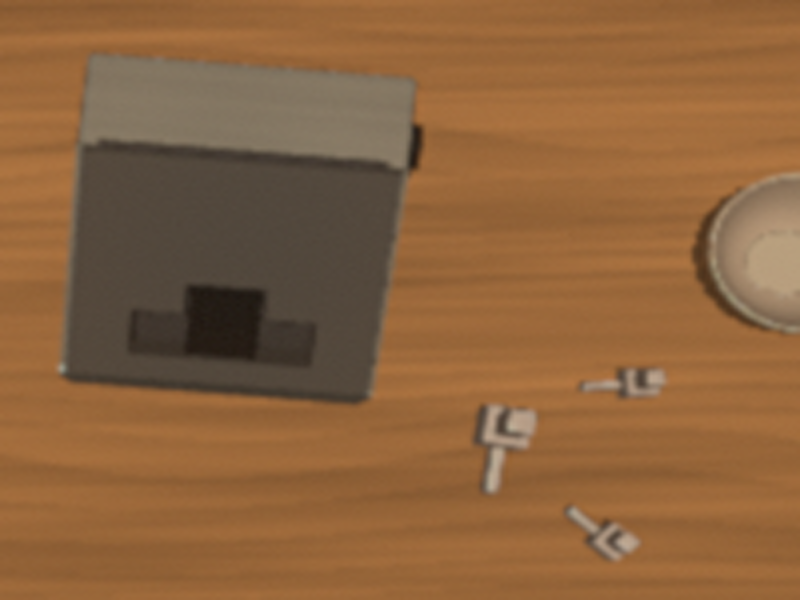

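>>> servo_tool(deltas=[{"hand": 0,"translation": [0,-38,46],"twist": -2},{"hand": 0,"translation": [0,-76,92],"twist": -4},{"hand": 0,"translation": [0,-114,138],"twist": -6},{"hand": 0,"translation": [0,-152,184],"twist": -8},{"hand": 0,"translation": [0,-190,230],"twist": -9.1}])

```text
clock: 0.72
position: [313.6, 289.1, 404.6]
orientation: [0.074, 1.57, -0.074]
force: [1.1, 0.1, 0.4]
gripper_width: 0.999
```

>>> servo_tool(deltas=[{"hand": 0,"translation": [0,-40,35],"twist": 0},{"hand": 0,"translation": [0,-80,70],"twist": 0},{"hand": 0,"translation": [0,-120,105],"twist": 0},{"hand": 0,"translation": [0,-155,135],"twist": 0}])

```text
clock: 1.23
position: [433.5, 121.8, 404.6]
orientation: [0.075, 1.57, -0.075]
force: [1.2, 0.6, -0.5]
gripper_width: 1.001
```

>>> servo_tool(deltas=[{"hand": 0,"translation": [0,-40,35],"twist": 0},{"hand": 0,"translation": [0,-80,70],"twist": 0},{"hand": 0,"translation": [0,-120,105],"twist": 0},{"hand": 0,"translation": [0,-155,135],"twist": 0},{"hand": 0,"translation": [0,-155,135],"twist": 0}])

```text
clock: 1.85
position: [553.7, -46.2, 403.7]
orientation: [0.077, 1.57, -0.078]
force: [-1.0, -0.1, -0.9]
gripper_width: 1.0
```

```bash
python3 - <<'E'
from h import *
print(tool()[:2],robot.sense()["joint_positions"].round(2))
c=robot.get_calibration("wrist");im=robot.capture("wrist");cv2.imwrite("pics/w0.png",im)
import pickle;pickle.dump(c,open("w0.pkl","wb"))
E
```

```text
(array([553.7, -46.2, 403.7]), array([[-0.001,  0.098,  0.995],
       [-0.   ,  0.995, -0.098],
       [-1.   , -0.   , -0.001]])) [-0.28  0.27  1.52 -0.    1.35 -1.76]
```

View pics/w0.png

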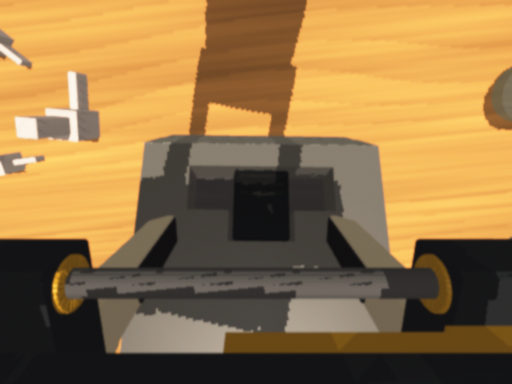

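```bash
python3 - <<'E'
from h import *
import pickle;c=pickle.load(open("w0.pkl","rb"))
im=cv2.imread("pics/w0.png");g=im.max(2)
print("row205",g[205,225:300].tolist());print("row225",g[225,225:300].tolist());print("col245",g[160:250,245].tolist())
for uv,z in [((233.5,171),121.6),((288,172),121.6),((232.5,240),153.6),((289.5,240.5),153.6),((145,141),107),((379,147),107),((145,147),107)]: print(uv,ray(c,uv,z).round(1))
E
```

```text
row205 [45, 45, 45, 46, 45, 45, 44, 40, 30, 20, 17, 18, 17, 18, 17, 17, 17, 17, 18, 18, 17, 18, 17, 17, 17, 17, 17, 17, 18, 19, 18, 18, 18, 18, 18, 18, 17, 17, 16, 18, 18, 21, 26, 30, 30, 31, 28, 21, 17, 17, 18, 16, 17, 18, 17, 19, 18, 17, 17, 16, 17, 17, 18, 24, 38, 44, 46, 44, 45, 45, 45, 45, 44, 45, 45]
row225 [67, 67, 64, 57, 52, 51, 46, 39, 25, 18, 18, 18, 19, 20, 18, 19, 18, 18, 19, 19, 19, 19, 20, 18, 18, 18, 18, 17, 19, 18, 19, 19, 19, 18, 18, 18, 18, 18, 19, 18, 18, 18, 19, 18, 19, 18, 18, 18, 17, 18, 17, 17, 17, 18, 17, 18, 17, 18, 17, 18, 18, 18, 17, 22, 34, 47, 51, 52, 53, 58, 65, 67, 67, 67, 67]
col245 [139, 138, 139, 137, 135, 125, 106, 90, 80, 66, 47, 33, 30, 31, 33, 35, 35, 32, 30, 30, 30, 31, 32, 32, 27, 20, 16, 16, 16, 17, 16, 18, 18, 18, 17, 18, 17, 18, 16, 18, 18, 16, 18, 17, 17, 17, 18, 17, 18, 17, 18, 18, 18, 16, 17, 18, 17, 17, 18, 18, 19, 18, 19, 20, 19, 19, 18, 20, 18, 19, 19, 19, 19, 18, 18, 19, 19, 18, 18, 19, 31, 51, 64, 68, 69, 69, 69, 68, 70, 70]
(233.5, 171) [535.  -61.2 121.6]
(288, 172) [540.9 -11.  121.6]
(232.5, 240) [589.1 -66.3 153.6]
(289.5, 240.5) [594.4 -17.1 153.6]
(145, 141) [ 500.9 -142.9  107. ]
(379, 147) [528.2  78.7 107. ]
(145, 147) [ 506.5 -144.   107. ]
```

>>> servo_tool(deltas=[{"hand": 0.21,"translation": [10,7.8,1],"twist": 0.4},{"hand": 0.21,"translation": [40,7.8,1],"twist": 0.4},{"hand": 0.21,"translation": [70,7.8,1],"twist": 0.4},{"hand": 0.21,"translation": [70,7.8,1],"twist": 0.4}])

```text
clock: 2.4
position: [552.5, -33.8, 332.3]
orientation: [0.08, 1.575, -0.078]
force: [0.1, -0.7, 0.4]
gripper_width: 0.789
```

>>> servo_tool(deltas=[{"hand": 0.21,"translation": [14,0,0],"twist": 0},{"hand": 0.21,"translation": [28,0,0],"twist": 0},{"hand": 0.21,"translation": [36,0,0],"twist": 0},{"hand": 0.21,"translation": [44,0,0],"twist": 0},{"hand": 0.21,"translation": [44,0,0],"twist": 0}])

```text
clock: 3.02
position: [554.0, -35.9, 290.1]
orientation: [0.08, 1.57, -0.08]
force: [0.3, 0.7, -0.3]
gripper_width: 0.79
```

>>> servo_tool(deltas=[{"hand": 0.6,"translation": [0,0,0],"twist": 0},{"hand": 0.6,"translation": [0,0,0],"twist": 0},{"hand": 0.6,"translation": [0,0,0],"twist": 0},{"hand": 0.6,"translation": [0,0,0],"twist": 0}], force=40)

```text
clock: 3.52
position: [554.1, -37.0, 291.1]
orientation: [0.078, 1.569, -0.082]
force: [-1.2, -6.0, 0.0]
gripper_width: 0.536
```

```bash
python3 - <<'E'
import numpy as np
def G(p,q):
    a=q-np.pi/6; d=np.array([-np.cos(a),np.sin(a)]);n=np.array([np.sin(a),np.cos(a)])
    s=113+44*np.cos(p)-1.5*np.sin(p); m=2+44*np.sin(p)+1.5*np.cos(p)
    return np.array([88,200])+s*d+m*n
g0=G(0,0);print(g0)
for p,q in [(.15,0),(.3,0),(.45,0),(.6,0),(.7,0),(.7,.05),(.7,.1),(.7,.2),(.7,.3),(.7,.4),(.7,.5),(.7,.6),(.7,.7),(.7,.8),(.7,.9),(.7,1),(.7,1.1),(.7,1.2)]:
    r=G(p,q)-g0;print(p,q,"x %.1f z %.1f"%(-r[1],r[0]))
E
```

```text
[-49.71598839 124.53108891]
0.15 0 x -6.0 z -2.7
0.3 0 x -12.4 z -4.4
0.45 0 x -19.0 z -5.1
0.6 0 x -25.6 z -4.9
0.7 0 x -29.9 z -4.2
0.7 0.05 x -37.0 z -6.3
0.7 0.1 x -44.3 z -8.0
0.7 0.2 x -59.0 z -10.4
0.7 0.3 x -73.9 z -11.3
0.7 0.4 x -88.8 z -10.7
0.7 0.5 x -103.5 z -8.7
0.7 0.6 x -118.0 z -5.1
0.7 0.7 x -132.0 z -0.2
0.7 0.8 x -145.5 z 6.2
0.7 0.9 x -158.3 z 13.8
0.7 1 x -170.3 z 22.7
0.7 1.1 x -181.3 z 32.7
0.7 1.2 x -191.2 z 43.8
```

>>> servo_tool(deltas=[{"hand": 0.6,"translation": [-6,0,-2.7],"twist": 0},{"hand": 0.6,"translation": [-12.4,0,-4.4],"twist": 0},{"hand": 0.6,"translation": [-19,0,-5.1],"twist": 0},{"hand": 0.6,"translation": [-25.6,0,-4.9],"twist": 0},{"hand": 0.6,"translation": [-29.9,0,-4.2],"twist": 0}], force=50)

```text
clock: 4.15
position: [548.4, -36.5, 317.8]
orientation: [0.079, 1.577, -0.082]
force: [-0.5, -7.6, -16.3]
gripper_width: 0.53
```

>>> servo_tool(deltas=[{"hand": 0.6,"translation": [-7,0,-2.1],"twist": 0},{"hand": 0.6,"translation": [-14.4,0,-3.8],"twist": 0},{"hand": 0.6,"translation": [-22,0,-5],"twist": 0},{"hand": 0.6,"translation": [-29,0,-6.2],"twist": 0}])

```text
clock: 4.65
position: [543.3, -36.0, 347.5]
orientation: [0.079, 1.573, -0.082]
force: [2.1, -6.0, -14.7]
gripper_width: 0.531
```

>>> servo_tool(deltas=[{"hand": 0.6,"translation": [-15,0,-0.9],"twist": 0},{"hand": 0.6,"translation": [-30,0,-0.3],"twist": 0},{"hand": 0.6,"translation": [-44.5,0,1.7],"twist": 0},{"hand": 0.6,"translation": [-59,0,5.3],"twist": 0},{"hand": 0.6,"translation": [-73,0,10.2],"twist": 0}])

```text
clock: 5.28
position: [548.0, -36.3, 418.1]
orientation: [0.08, 1.596, -0.082]
force: [-25.2, -5.2, -4.2]
gripper_width: 0.529
```

>>> servo_tool(deltas=[{"hand": 0.6,"translation": [-13.5,0,6.4],"twist": 0},{"hand": 0.6,"translation": [-26.3,0,14],"twist": 0},{"hand": 0.6,"translation": [-38.3,0,22.9],"twist": 0},{"hand": 0.6,"translation": [-38.3,0,22.9],"twist": 0}])

```text
clock: 5.78
position: [571.5, -38.8, 460.2]
orientation: [0.079, 1.59, -0.083]
force: [-27.7, -4.2, 11.4]
gripper_width: 0.529
```

```bash
python3 - <<'E'
from h import *
a=robot.capture("scene");b=robot.capture("wrist");print(tool()[0],robot.sense()["force"])
cv2.imwrite("pics/v1.png",np.hstack([cv2.resize(a[120:330,130:350],(400,382)),cv2.resize(b,(400,382))]))
E
```

```text
[571.4 -38.8 460.2] [-27.11843919  -4.38480468  10.65999429]
```

View pics/v1.png

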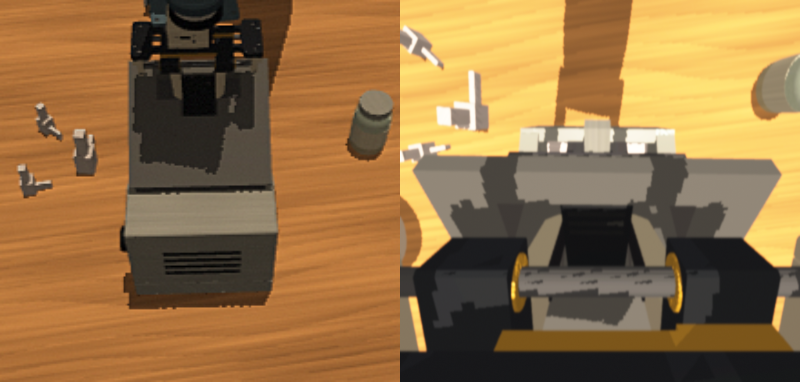

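>>> servo_tool(deltas=[{"hand": 0.21,"translation": [0,0,0],"twist": 0},{"hand": 0.21,"translation": [0,0,0],"twist": 0},{"hand": 0.21,"translation": [0,0,0],"twist": 0},{"hand": 0.21,"translation": [-20,0,0],"twist": 0},{"hand": 0.21,"translation": [-50,0,0],"twist": 0}])

```text
clock: 6.5
position: [576.4, -37.9, 510.8]
orientation: [0.08, 1.571, -0.08]
force: [0.1, -0.2, -0.3]
gripper_width: 0.788
```

```bash
python3 - <<'E'
from h import *
a=robot.capture("scene");b=robot.capture("wrist");print(tool()[0],robot.sense()["force"])
c=robot.get_calibration("wrist");o=np.array([604.5,-44]);yw=-.105
# project predicted lid edge corners for several q
cs=robot.get_calibration("scene")
for q in(.8,.9,1,1.1,1.2):
    A=q-np.pi/6;x=88-200*np.cos(A);z=200+200*np.sin(A)
    w=[np.r_[o+[x*np.cos(yw)-y*np.sin(yw),x*np.sin(yw)+y*np.cos(yw)],z] for y in(-110,110)]
    print(q,[proj(c,p).round() for p in w],[proj(cs,p).round() for p in w])
cv2.imwrite("pics/v2.png",np.hstack([cv2.resize(a[120:330,130:350],(400,382)),cv2.resize(b,(400,300)) if 0 else cv2.resize(b,(400,382))]))
for q in np.arange(.9,2.37,.1):
    A=q-np.pi/6;d=np.array([-np.cos(A),np.sin(A)]);n=np.array([np.sin(A),np.cos(A)])
    tip=225+(q-.9)/1.46*90
    P=[np.array([88,200])+s*d+m*n for s,m in((200,0),(200,12),(178,-45),(120,-45))]
    P+= [P[2]+(P[3]-P[2])*t for t in np.arange(.1,1,.1)]
    print("q %.1f tipz %.0f minx %.1f"%(q,tip,min(p[0] for p in P if p[1]>tip)),[p.round() for p in P[:4]])
E
```

```text
[576.9 -38.  514.6] [0.35051147 0.0095128  0.1499817 ]
0.8 [array([110., 101.]), array([387., 102.])] [array([202., 160.]), array([275., 158.])]
0.9 [array([ 99., 109.]), array([397., 111.])] [array([201., 157.]), array([275., 156.])]
1 [array([ 87., 122.]), array([408., 124.])] [array([200., 155.]), array([276., 153.])]
1.1 [array([ 75., 140.]), array([420., 141.])] [array([200., 153.]), array([276., 152.])]
1.2 [array([ 62., 162.]), array([432., 164.])] [array([199., 152.]), array([277., 150.])]
q 0.9 tipz 225 minx -98.0 [array([-98., 274.]), array([-94., 285.]), array([-94., 224.]), array([-40., 202.])]
q 1.0 tipz 231 minx -90.8 [array([-90., 292.]), array([-84., 302.]), array([-91., 242.]), array([-39., 215.])]
q 1.1 tipz 237 minx -85.8 [array([-80., 309.]), array([-73., 319.]), array([-86., 259.]), array([-37., 228.])]
q 1.2 tipz 243 minx -79.0 [array([-68., 325.]), array([-60., 335.]), array([-79., 276.]), array([-34., 240.])]
q 1.3 tipz 250 minx -70.5 [array([-55., 340.]), array([-46., 349.]), array([-71., 293.]), array([-29., 252.])]
q 1.4 tipz 256 minx -60.5 [array([-40., 35
[... 360 characters left out ...]
array([-22., 347.]), array([  0., 293.])]
q 1.8 tipz 280 minx -6.7 [array([ 30., 391.]), array([ 41., 395.]), array([ -7., 357.]), array([ 10., 302.])]
q 1.9 tipz 287 minx 9.5 [array([ 49., 396.]), array([ 61., 399.]), array([  9., 366.]), array([ 21., 309.])]
q 2.0 tipz 293 minx 26.4 [array([ 69., 399.]), array([ 81., 400.]), array([ 26., 373.]), array([ 32., 315.])]
q 2.1 tipz 299 minx 43.7 [array([ 89., 400.]), array([101., 400.]), array([ 44., 378.]), array([ 44., 320.])]
q 2.2 tipz 305 minx 55.9 [array([109., 399.]), array([121., 398.]), array([ 62., 382.]), array([ 56., 324.])]
q 2.3 tipz 311 minx 68.4 [array([129., 396.]), array([141., 393.]), array([ 80., 383.]), array([ 68., 327.])]
```

View pics/v2.png

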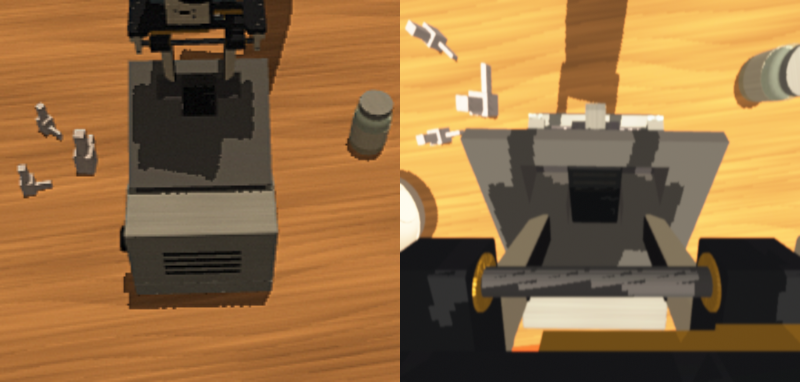

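>>> servo_tool(deltas=[{"hand": 1,"translation": [-15,-3,0],"twist": 0},{"hand": 1,"translation": [-15,-3,-52],"twist": 0},{"hand": 1,"translation": [-15,-3,-105],"twist": 0},{"hand": 1,"translation": [30,-3,-108],"twist": 0},{"hand": 1,"translation": [86,-3,-108],"twist": 0}])

```text
clock: 7.22
position: [468.3, -30.2, 425.2]
orientation: [0.079, 1.565, -0.081]
force: [0.6, -0.6, 0.1]
gripper_width: 0.304
```

>>> servo_tool(deltas=[{"hand": 1,"translation": [0,0,0],"twist": 0},{"hand": 1,"translation": [0,0,15],"twist": 0},{"hand": 1,"translation": [0,0,30],"twist": 0}])

```text
clock: 7.6
position: [499.4, -33.3, 426.7]
orientation: [0.08, 1.571, -0.08]
force: [-13.4, 0.6, -1.0]
gripper_width: 0.014
```

>>> servo_tool(deltas=[{"hand": 1,"translation": [-8,0,6],"twist": 0},{"hand": 1,"translation": [-22,0,14],"twist": 0},{"hand": 1,"translation": [-36,0,24],"twist": 0},{"hand": 1,"translation": [-49,0,34],"twist": 0},{"hand": 1,"translation": [-61,0,45],"twist": 0}])

```text
clock: 8.22
position: [542.5, -37.6, 488.0]
orientation: [0.08, 1.576, -0.081]
force: [-17.5, 0.2, 7.4]
gripper_width: 0.005
```

>>> servo_tool(deltas=[{"hand": 1,"translation": [-8,0,13],"twist": 0},{"hand": 1,"translation": [-13,0,27],"twist": 0},{"hand": 1,"translation": [-14,0,42],"twist": 0},{"hand": 1,"translation": [-14,0,58],"twist": 0},{"hand": 1,"translation": [-14,0,72],"twist": 0}])

```text
clock: 8.85
position: [616.0, -45.1, 503.1]
orientation: [0.079, 1.567, -0.081]
force: [-6.5, -0.2, 4.2]
gripper_width: 0.006
```

>>> servo_tool(deltas=[{"hand": 1,"translation": [0,0,13],"twist": 0},{"hand": 1,"translation": [0,0,26],"twist": 0},{"hand": 1,"translation": [0,0,36],"twist": 0}])

```text
clock: 9.22
position: [651.7, -48.7, 502.7]
orientation: [0.079, 1.568, -0.081]
force: [-6.9, 0.3, 4.4]
gripper_width: 0.004
```

>>> servo_tool(deltas=[{"hand": 1,"translation": [0,0,7],"twist": 0},{"hand": 1,"translation": [0,0,12],"twist": 0}])

```text
clock: 9.48
position: [663.7, -49.9, 502.5]
orientation: [0.079, 1.568, -0.081]
force: [-5.4, 1.0, 4.4]
gripper_width: 0.006
```

>>> servo_tool(deltas=[{"hand": 1,"translation": [0,0,4],"twist": 0},{"hand": 1,"translation": [0,0,4],"twist": 0}])

```text
clock: 9.72
position: [667.8, -50.4, 501.3]
orientation: [0.08, 1.567, -0.08]
force: [-1.3, 0.0, 0.9]
gripper_width: 0.005
```

>>> servo_tool(deltas=[{"hand": 1,"translation": [0,0,4],"twist": 0},{"hand": 1,"translation": [0,0,4],"twist": 0}])

```text
clock: 9.98
position: [671.2, -50.8, 500.1]
orientation: [0.08, 1.569, -0.08]
force: [-2.5, 0.3, 1.6]
gripper_width: 0.005
```

>>> servo_tool(deltas=[{"hand": 1,"translation": [0,0,3],"twist": 0},{"hand": 1,"translation": [0,0,3],"twist": 0}])

```text
clock: 10.22
position: [672.5, -50.9, 500.1]
orientation: [0.08, 1.575, -0.08]
force: [-12.1, 1.3, 4.8]
gripper_width: 0.005
```

>>> servo_tool(deltas=[{"hand": 1,"translation": [0,0,2],"twist": 0},{"hand": 1,"translation": [0,0,3],"twist": 0},{"hand": 1,"translation": [0,0,3],"twist": 0}])

```text
clock: 10.6
position: [673.8, -51.0, 500.2]
orientation: [0.081, 1.581, -0.08]
force: [-21.3, 1.2, 7.2]
gripper_width: 0.007
```

>>> servo_tool(deltas=[{"hand": 1,"translation": [0,0,-40],"twist": 0},{"hand": 0,"translation": [0,0,-80],"twist": 0},{"hand": 0,"translation": [40,0,-83],"twist": 0},{"hand": 0,"translation": [80,0,-83],"twist": 0},{"hand": 0,"translation": [80,0,-83],"twist": 0}])

```text
clock: 11.22
position: [593.8, -42.8, 416.8]
orientation: [0.081, 1.575, -0.079]
force: [-0.4, 0.3, 0.8]
gripper_width: 0.387
```

```bash
python3 - <<'E'
from h import *
import pickle
print(tool()[:2])
c=robot.get_calibration("wrist");b=robot.capture("wrist");a=robot.capture("scene")
pickle.dump(c,open("w3.pkl","wb"));cv2.imwrite("pics/w3.png",b)
o=np.array([604.5,-44]);p=proj(c,[*o,85]);print("shaft pred",p)
u,v=int(p[0]),int(p[1]);print(u,v)
k=b[max(v-50,0):v+50,u-50:u+50]
cv2.imwrite("pics/v3.png",np.hstack([cv2.resize(k,(400,400),interpolation=cv2.INTER_CUBIC),cv2.resize(a[110:310,130:330],(400,400))]))
E
```

```text
(array([593.8, -42.8, 416.8]), array([[-0.006,  0.102,  0.995],
       [ 0.002,  0.995, -0.102],
       [-1.   ,  0.001, -0.006]]))
shaft pred [251.02686295 187.68507735]
251 187
```

View pics/v3.png

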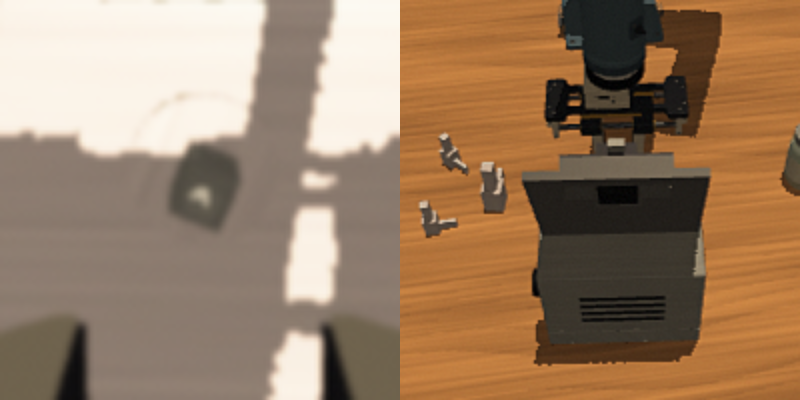

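```bash
python3 - <<'E'
import cv2,numpy as np
b=cv2.imread("pics/w3.png")
k=b[165:205,231:271].astype(float);k=np.clip((k-30)*255/110,0,255).astype(np.uint8)
cv2.imwrite("pics/v4.png",cv2.resize(k,(600,600),interpolation=cv2.INTER_CUBIC))
g=b[165:205,231:271].max(2);print(g[5:34,10:32])
E
```

```text
[[251 250 250 251 251 251 251 250 249 249 248 248 247 244 235 228 227 227
  227 225 209 172]
 [251 250 250 251 251 251 248 241 236 235 231 228 228 218 193 175 173 172
  173 172 165 150]
 [251 250 250 251 251 250 241 213 189 184 172 167 169 164 149 142 141 142
  142 143 143 142]
 [250 249 250 251 250 246 225 163 127 120 112 114 121 127 129 130 132 135
  137 138 140 140]
 [245 245 246 247 246 236 188 123  99  92  88  90  96 103 109 115 122 129
  134 137 140 139]
 [223 224 226 227 223 200 145 100  91  87  82  81  84  86  89  95 104 114
  124 133 138 139]
 [169 171 172 172 164 142 107  89  87  85  81  80  79  81  81  82  88  95
  108 123 135 138]
 [141 142 143 139 126 103  87  83  83  82  81  80  80  79  78  79  79  84
   94 113 131 138]
 [137 139 137 130 112  91  81  82  83  82  81  81  80  79  79  78  78  79
   88 107 129 138]
 [137 138 136 125 103  85  81  83  84  84  83  82  81  81  80  79  78  79
   84 103 126 138]
 [138 138 133 118  95  83  81  83  83  84  84  84  83  83  82  81  81  80
   83  99 124 137]
 [138 136 128 108  89  81  81  84  85  85  85  85  85  84  84  83  83  82
   
[... 897 characters left out ...]
0  90  89  86  85  92 113 131
  137 136 136 135]
 [137 137 136 135 131 125 118 112 105  99  93  90  87  84  86 101 122 135
  137 136 135 134]
 [138 136 137 139 136 134 130 128 122 116 108 101  94  90  93 111 129 137
  137 136 136 135]
 [139 139 138 139 137 136 134 134 132 130 125 119 113 107 109 123 134 137
  136 136 136 136]
 [141 140 139 139 137 136 136 135 135 135 134 133 130 125 126 132 138 138
  137 137 138 139]
 [141 140 140 139 137 137 135 135 135 137 138 137 137 135 136 137 138 137
  137 139 139 141]
 [140 140 140 138 138 138 137 136 136 137 139 138 138 138 138 138 138 138
  138 139 140 140]
 [139 140 139 139 138 139 138 138 139 138 138 138 138 138 138 138 138 138
  138 138 138 138]]
```

View pics/v4.png

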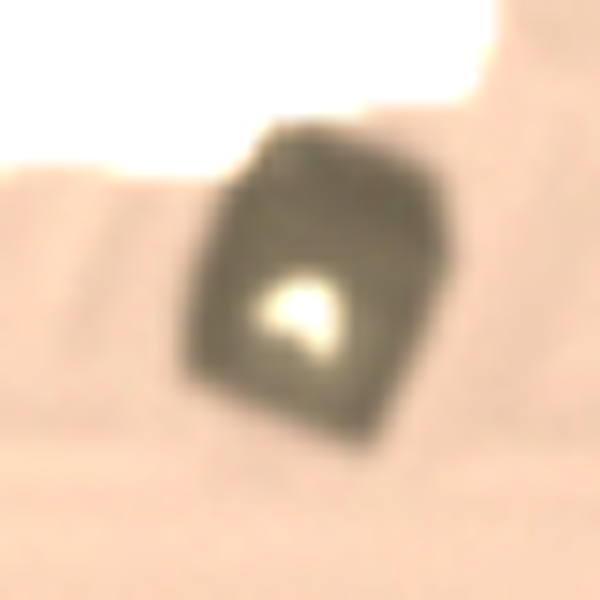

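```bash
python3 - <<'E'
from h import *
import pickle
c=pickle.load(open("w3.pkl","rb"))
P=[ray(c,(231+x/15-.5,165+y/15-.5),78)[:2] for x,y in((181,372),(367,450),(453,250))]
for p in P:print(p.round(1))
print("ctr",((P[0]+P[2])/2).round(1),"top",ray(c,(231+303/15-.5,165+322/15-.5),85).round(1),[np.linalg.norm(P[1]-P[0]),np.linalg.norm(P[2]-P[1])])
for i,j in((0,1),(1,2)):
    d=P[j]-P[i];print(np.degrees(np.arctan2(d[1],d[0]))%90)
# blades: top view & scene view of stem tops
ct=robot.get_calibration("top")
im=cv2.imread("pics/t0.png")
hs=cv2.cvtColor(im,cv2.COLOR_BGR2HSV);m=((hs[...,1]<70)&(hs[...,2]>110)).astype(np.uint8)
n,l,s,ce=cv2.connectedComponentsWithStats(m[190:275,310:385])
for i in range(1,n):
    if s[i,4]>10:print(s[i],ce[i]+[310,190],ray(ct,ce[i]+[310,190],30).round())
E
```

```text
[607.3 -54. ]
[614.9 -40.5]
[599.8 -32.5]
ctr [603.6 -43.3] top [602.5 -44.2  85. ] [np.float64(15.502560616256604), np.float64(17.041718847398776)]
60.65106978167226
61.928578114677805
[51 17  5  6 15] [362.4 209.8] [ 517. -355.   30.]
[56 17  4  6 17] [367.76470588 209.17647059] [ 518. -372.   30.]
[ 15  27  14  26 148] [330.30405405 226.49324324] [ 467. -254.   30.]
[37 58 17 14 64] [355.78125  255.453125] [ 378. -328.   30.]
```

>>> servo_tool(deltas=[{"hand": 0,"translation": [0,-44,-20],"twist": 0},{"hand": 0,"translation": [0,-88,-40],"twist": 0},{"hand": 0,"translation": [0,-132,-60],"twist": 0},{"hand": 0,"translation": [0,-176,-80],"twist": 0},{"hand": 0,"translation": [0,-218,-100],"twist": 0}])

```text
clock: 11.95
position: [472.5, -251.5, 422.6]
orientation: [0.078, 1.565, -0.082]
force: [-0.0, -0.7, -0.2]
gripper_width: 0.985
```

>>> servo_tool(deltas=[{"hand": 0,"translation": [0,0,0],"twist": 0},{"hand": 0,"translation": [0,0,0],"twist": 0}])

```text
clock: 12.2
position: [473.2, -249.8, 421.5]
orientation: [0.08, 1.567, -0.082]
force: [0.3, 0.6, 0.1]
gripper_width: 0.995
```

```bash
python3 - <<'E'
from h import *
import pickle
print(tool()[:2])
c=robot.get_calibration("wrist");b=robot.capture("wrist");pickle.dump(c,open("w4.pkl","wb"));cv2.imwrite("pics/w4.png",b)
print(proj(c,[472,-250,100]))
cv2.imwrite("pics/v5.png",cv2.resize(b[80:240,150:350],(800,600)[:1]+(640,),interpolation=cv2.INTER_CUBIC)[:600])
E
```

```text
(array([ 473.2, -249.8,  421.5]), array([[ 0.003,  0.103,  0.995],
       [-0.001,  0.995, -0.103],
       [-1.   , -0.001,  0.003]]))
[251.5150884  176.93294837]
```

View pics/v5.png

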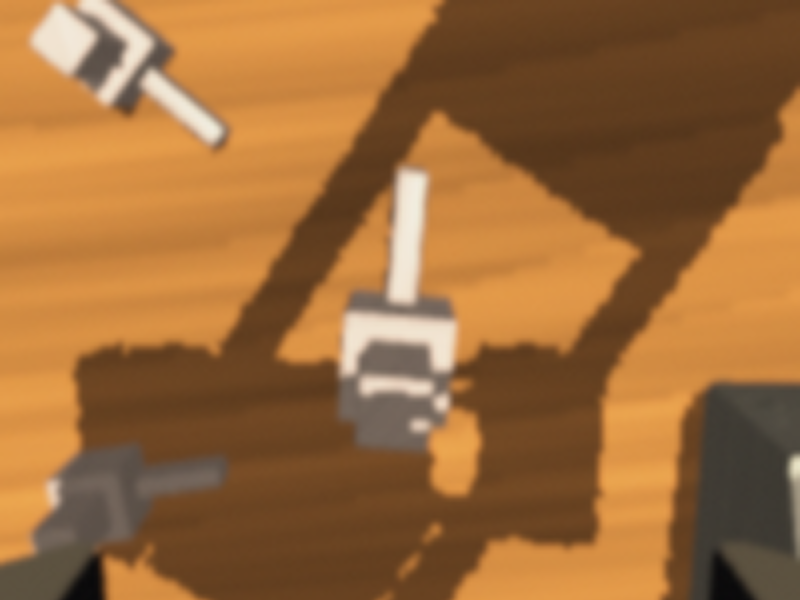

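```bash
python3 - <<'E'
from h import *
import pickle
c=pickle.load(open("w4.pkl","rb"))
f=lambda x,y,z:ray(c,(150+x/4-.375,80+y/4-.375),z)[:2]
A,B=f(344,310,50),f(457,320,50);W=f(412,169,26);Wb=f(402,303,26)
S=[f(*p,104) for p in((357,445),(431,451),(361,392),(436,397))]
print("hub",A.round(1),B.round(1),np.linalg.norm(A-B)); 
d=(A+B)/2; e=B-A;t=np.array([-e[1],e[0]])/np.linalg.norm(e)  # wing dir
print("wingdir from hub",np.degrees(np.arctan2(-t[1]*-1,t[0])),"hub ctr",d-17*t,d+17*t)
print("wing",W.round(1),Wb.round(1),np.linalg.norm(W-Wb),np.degrees(np.arctan2(*(W-Wb)[::-1])))
print("stem",np.round(S,1),np.mean(S,0))
E
```

```text
hub [ 456.9 -268.1] [ 463.5 -233.9] 34.786699037991525
wingdir from hub 169.093208260473 hub ctr [ 476.91995557 -254.23224223] [ 443.53412168 -247.79903962]
wing [ 418.1 -243.2] [ 460.3 -250.7] 42.875872175266615 169.87559741814025
stem [[ 484.9 -264.9]
 [ 488.6 -245.4]
 [ 470.6 -262.2]
 [ 473.9 -242.6]] [ 479.50862921 -253.78263595]
```

>>> servo_tool(deltas=[{"hand": 0.1,"translation": [20,-3.7,4.7],"twist": 4.6},{"hand": 0.1,"translation": [70,-3.7,4.7],"twist": 4.6},{"hand": 0.1,"translation": [100,-3.7,4.7],"twist": 4.6},{"hand": 0.1,"translation": [100,-3.7,4.7],"twist": 4.6}])

```text
clock: 12.75
position: [477.1, -252.2, 318.2]
orientation: [0.144, 1.57, -0.139]
force: [0.2, 0.2, -1.2]
gripper_width: 0.902
```

>>> servo_tool(deltas=[{"hand": 0.1,"translation": [25,0,0],"twist": 0},{"hand": 0.1,"translation": [50,0,0],"twist": 0},{"hand": 0.1,"translation": [66,0,0],"twist": 0},{"hand": 0.1,"translation": [66,0,0],"twist": 0}])

```text
clock: 13.25
position: [477.3, -253.5, 254.0]
orientation: [0.143, 1.567, -0.142]
force: [-0.3, -1.0, 1.2]
gripper_width: 0.898
```

>>> servo_tool(deltas=[{"hand": 0.85,"translation": [0,0,0],"twist": 0},{"hand": 0.85,"translation": [0,0,0],"twist": 0},{"hand": 0.85,"translation": [0,0,0],"twist": 0},{"hand": 0.85,"translation": [0,0,0],"twist": 0},{"hand": 0.85,"translation": [0,0,0],"twist": 0}], force=40)

```text
clock: 13.88
position: [476.9, -253.8, 254.0]
orientation: [0.143, 1.566, -0.143]
force: [-0.3, 0.1, -0.1]
gripper_width: 0.413
```

```bash
python3 - <<'E'
from h import *
p,r,s=tool();print(p,r,s["force"],s["gripper_width"]*93)
E
```

```text
[ 476.9 -253.8  254. ] [[ 0.     0.181  0.983]
 [-0.     0.983 -0.181]
 [-1.    -0.     0.   ]] [-0.25082611  0.06233406 -0.13617115] 38.37733559211164
```

>>> servo_tool(deltas=[{"hand": 0.9,"translation": [0,0,0],"twist": 0},{"hand": 0.9,"translation": [0,0,0],"twist": 0},{"hand": 0.9,"translation": [0,0,0],"twist": 0},{"hand": 0.9,"translation": [0,0,0],"twist": 0}])

```text
clock: 14.38
position: [476.9, -253.8, 253.9]
orientation: [0.143, 1.566, -0.143]
force: [-0.3, 1.4, -0.7]
gripper_width: 0.21
```

>>> servo_tool(deltas=[{"hand": 0.9,"translation": [-30,0,0],"twist": 0},{"hand": 0.9,"translation": [-75,0,0],"twist": 0},{"hand": 0.9,"translation": [-130,0,0],"twist": 6},{"hand": 0.9,"translation": [-170,0,0],"twist": 12},{"hand": 0.9,"translation": [-190,0,0],"twist": 18.2}])

```text
clock: 15.0
position: [477.0, -253.8, 446.6]
orientation: [0.393, 1.531, -0.396]
force: [0.7, -0.6, -1.7]
gripper_width: 0.211
```

```bash
python3 - <<'E'
from h import *
p,r,s=tool();print(p,r,s["force"],s["gripper_width"]*93)
D=np.array([603.2,-43.7,0])-s["position"];print("tool delta",r.T@D)
E
```

```text
[ 477.  -253.8  446.6] [[ 0.003  0.482  0.876]
 [-0.002  0.876 -0.482]
 [-1.    -0.001  0.004]] [ 0.66948155 -0.5908659  -1.65261808] 19.66279444526611
tool delta [446.59701583 245.3143654    7.50473057]
```

>>> servo_tool(deltas=[{"hand": 0.9,"translation": [0,49,1.5],"twist": 0},{"hand": 0.9,"translation": [0,98,3],"twist": 0},{"hand": 0.9,"translation": [0,147,4.5],"twist": 0},{"hand": 0.9,"translation": [0,196,6],"twist": 0},{"hand": 0.9,"translation": [0,245.3,7.5],"twist": 0}])

```text
clock: 15.62
position: [601.6, -40.6, 443.6]
orientation: [0.392, 1.536, -0.392]
force: [0.1, -0.2, -0.1]
gripper_width: 0.213
```

>>> servo_tool(deltas=[{"hand": 0.9,"translation": [0,0,0],"twist": 0},{"hand": 0.9,"translation": [30,0,0],"twist": 0},{"hand": 0.9,"translation": [60,0,0],"twist": 0},{"hand": 0.9,"translation": [85,0,0],"twist": 0},{"hand": 0.9,"translation": [85,0,0],"twist": 0}])

```text
clock: 16.25
position: [600.0, -42.8, 356.6]
orientation: [0.393, 1.54, -0.393]
force: [-0.6, 0.3, -1.1]
gripper_width: 0.215
```

```bash
python3 - <<'E'
from h import *
p,r,s=tool();print(p,r,s["force"],s["gripper_width"]*93)
D=np.array([603.2,-43.7,298])-s["position"];print("tool delta",r.T@D)
c=robot.get_calibration("wrist");b=robot.capture("wrist");q=proj(c,[603.2,-43.7,80]);print(q)
u,v=int(q[0]),int(q[1]);cv2.imwrite("pics/v6.png",cv2.resize(b[max(0,v-90):v+60,u-100:u+100],(800,600),interpolation=cv2.INTER_CUBIC))
E
```

```text
[600.  -42.8 356.6] [[-0.005  0.48   0.877]
 [ 0.001  0.877 -0.48 ]
 [-1.    -0.002 -0.005]] [-0.64895134  0.3421119  -1.07632194] 19.991023406477236
tool delta [58.62180714  0.82241241  3.52300028]
[252.83231733 194.94144177]
```

View pics/v6.png

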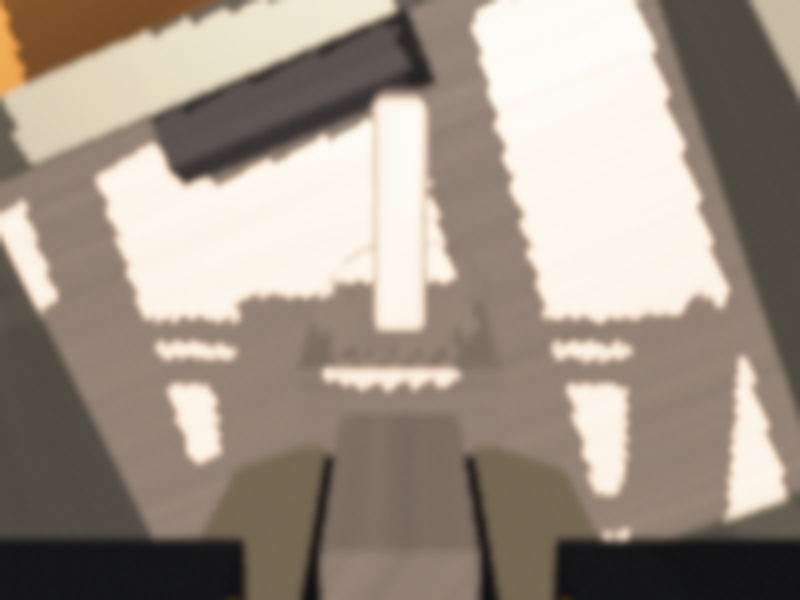

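>>> servo_tool(deltas=[{"hand": 0.9,"translation": [5,0.8,3.5],"twist": 0},{"hand": 0.9,"translation": [12,0.8,3.5],"twist": 0},{"hand": 0.9,"translation": [20,0.8,3.5],"twist": 0},{"hand": 0.9,"translation": [26,0.8,3.5],"twist": 0},{"hand": 0.9,"translation": [30,0.8,3.5],"twist": 0}])

```text
clock: 16.92
position: [604.4, -43.0, 328.4]
orientation: [0.392, 1.536, -0.392]
force: [0.8, 0.1, -0.8]
gripper_width: 0.215
```

```bash
python3 - <<'E'
from h import *
p,r,s=tool();print(p,s["force"],s["wrist_torque"])
E
```

```text
[604.4 -43.  328.4] [ 0.82617161  0.12420201 -0.77224181] [0.01631025 0.01303098 0.03066646]
```

>>> servo_tool(deltas=[{"hand": 0.9,"translation": [6,0,0],"twist": 0},{"hand": 0.9,"translation": [12,0,0],"twist": 0},{"hand": 0.9,"translation": [18,0,0],"twist": 0}])

```text
clock: 17.3
position: [604.5, -43.1, 310.5]
orientation: [0.392, 1.535, -0.392]
force: [-0.0, -0.4, -1.2]
gripper_width: 0.211
```

>>> servo_tool(deltas=[{"hand": 0.9,"translation": [4,0,0],"twist": 0},{"hand": 0.9,"translation": [7,0,0],"twist": 0},{"hand": 0.9,"translation": [9,0,0],"twist": 0},{"hand": 0.9,"translation": [9,0,0],"twist": 0}])

```text
clock: 17.8
position: [604.6, -43.1, 301.9]
orientation: [0.392, 1.535, -0.392]
force: [-0.4, -0.6, -1.6]
gripper_width: 0.213
```

>>> servo_tool(deltas=[{"hand": 0.9,"translation": [1.5,0,0],"twist": 0},{"hand": 0.9,"translation": [3,0,0],"twist": 0},{"hand": 0.9,"translation": [4.5,0,0],"twist": 0},{"hand": 0.9,"translation": [4.5,0,0],"twist": 0}])

```text
clock: 18.3
position: [604.5, -43.1, 297.9]
orientation: [0.392, 1.535, -0.392]
force: [-1.9, 0.9, 2.4]
gripper_width: 0.212
```

>>> servo_tool(deltas=[{"hand": 0.9,"translation": [1,0,0],"twist": 0},{"hand": 0.9,"translation": [1.5,0,0],"twist": 0},{"hand": 0.9,"translation": [1.5,0,0],"twist": 0}])

```text
clock: 18.68
position: [604.5, -43.0, 297.8]
orientation: [0.392, 1.534, -0.392]
force: [-4.1, 0.0, 10.5]
gripper_width: 0.214
```

>>> servo_tool(deltas=[{"hand": 0.9,"translation": [-1.5,0,0],"twist": 0},{"hand": 0.5,"translation": [-1.5,0,0],"twist": 0},{"hand": 0.5,"translation": [-1.5,0,0],"twist": 0},{"hand": 0.5,"translation": [-1.5,0,0],"twist": 0},{"hand": 0.5,"translation": [-1.5,0,0],"twist": 0}])

```text
clock: 19.3
position: [604.6, -43.1, 297.3]
orientation: [0.392, 1.535, -0.392]
force: [-1.2, 0.1, 0.3]
gripper_width: 0.495
```

>>> servo_tool(deltas=[{"hand": 0.5,"translation": [-10,0,0],"twist": 0},{"hand": 0.5,"translation": [-40,0,0],"twist": 0},{"hand": 0.5,"translation": [-90,0,0],"twist": 0},{"hand": 0.5,"translation": [-140,0,0],"twist": 0},{"hand": 0.5,"translation": [-140,0,-50],"twist": 0}])

```text
clock: 19.92
position: [562.9, -20.4, 443.1]
orientation: [0.393, 1.523, -0.393]
force: [0.6, 1.1, -0.3]
gripper_width: 0.496
```

>>> servo_tool(deltas=[{"hand": 0.5,"translation": [0,0,-30],"twist": 0},{"hand": 0.5,"translation": [0,0,-30],"twist": 0}])

```text
clock: 20.18
position: [532.9, -3.8, 438.9]
orientation: [0.391, 1.534, -0.391]
force: [0.6, 0.4, -0.7]
gripper_width: 0.497
```

```bash
python3 - <<'E'
from h import *
p,r,s=tool();print(p,s["force"])
c=robot.get_calibration("wrist");b=robot.capture("wrist");a=robot.capture("scene");t=robot.capture("top")
print("pred stem top home",proj(c,[604.5,-43.1,148]),"if 10 high",proj(c,[604.5,-43.1,158]))
cv2.imwrite("pics/v7.png",np.hstack([cv2.resize(b,(440,330)),cv2.resize(a[80:330,60:410],(360,330))]))
E
```

```text
[532.9  -3.8 438.9] [ 0.61693726  0.44706209 -0.70108822]
pred stem top home [250.99968679 261.34136949] if 10 high [250.99085932 266.38242988]
```

View pics/v7.png

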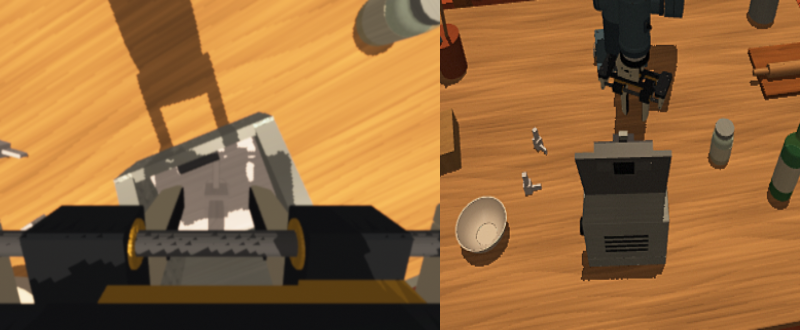

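```bash
python3 - <<'E'
from h import *
cs=robot.get_calibration("scene");o=np.array([604,-44]);yw=-.105
for q in(2.2,2.3,2.36):
    A=q-np.pi/6
    for m in(0,12):
        x=88-200*np.cos(A)+m*np.sin(A);z=200+200*np.sin(A)+m*np.cos(A)
        print(q,m,[proj(cs,np.r_[o+[x*np.cos(yw)-y*np.sin(yw),x*np.sin(yw)+y*np.cos(yw)],z]).round(1) for y in(-110,110)])
E
```

```text
2.2 0 [array([191.2, 183.4]), array([283.7, 180.9])]
2.2 12 [array([191. , 187.6]), array([284.1, 185.1])]
2.3 0 [array([190.8, 190.7]), array([284.3, 188.1])]
2.3 12 [array([190.6, 195.3]), array([284.7, 192.7])]
2.36 0 [array([190.6, 195.3]), array([284.7, 192.7])]
2.36 12 [array([190.5, 200.1]), array([285. , 197.4])]
```

```bash
python3 -c "
from rig import robot
print(robot.finish_job())"
```

```text
the job is handed in; nothing more can be done
None
```

The kneader is ready: the lid stands open at its stop and the largest blade is fully home on the drive shaft. I handed the job in at about 20 s on the robot's clock.

- **Lid:** I pulled the paddle up and raised the lid in the same motion. I then let go and pushed the lid back with closed fingers until the force rose to 21 N with almost no further movement. In the scene camera the lid's edge matches its stop angle of about 2.36 rad.
- **Blade:** I turned the blade about 18° to match the shaft angle seen in the wrist camera. It went down without resistance and stopped on the collar at 297.8 mm tool height, where about 298 was expected. A push of 10 N moved it no further, and I opened the fingers only after it was resting on the collar.
- **Other objects:** The last pictures show the jar and the bowl standing where they were, and as much of the wine bottle as was in view. I did not measure their positions again. The gripper was clear of everything.
- **Force on the gripper:** Near the end of raising the lid by the paddle, the tool force reached 28 N sideways. It dropped to zero on release, and I did not establish what caused it.

No check failed, and none of them disagreed.

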